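Date-stamp the base of a bottle and put it away

TASK

Slide the dust cover of the bench stamper fully open, take the shouldered bottle with the black cap, and press it upright and centred down onto the sprung stamp until the stamp is fully depressed, holding it there for about a second. Then stand the bottle in the open front half of the metal lane and let go, push it back along the lane until it rests against the stop, still upright, and slide the dust cover fully shut again. Keep the fingers off the stamp itself and do not knock over or shove the jar and the tube standing near the bottle.

Things in the scene. Friction and masses are not known exactly. Their poses are not given: they have to be found in the camera images.
- stamper: Grey steel block of the bench stamper, fixed, 120 (its x) x 230 (its y) x 45 mm high; origin at the centre of its underside. The stamp lies at y = -55 mm of its frame; the cover parks, when open, at y = +55 mm.
- pad (a joint): Stamp travel in m: 0 up, 0.010 fully depressed (down). The spring takes about 3 N to start and 10 N to bottom out; it comes back up by itself.
- pad_top (a point): Centre of the upper face of the stamp, a flat black rubber disc of 66 mm diameter; at rest this face is 59 mm above the table (14 mm above the grey block). It moves down with the stamp.
- cover (a joint): Travel of the dust cover in m: 0 shut (over the stamp), 0.110 fully open; it slides in the +y direction of the stamper as it opens, with about 1.5 N of friction, and stays where it is left. It may start up to 20 mm open.
- tab (a point): Centre of the upright black tab on the dust cover. The cover is a steel shell 100 x 100 mm, its flat top 71 mm above the table; the tab stands on the middle of it: 50 mm along the stamper's x, 14 mm along its y, from 71 mm to 107 mm above the table; this point is 89 mm above the table. Push the tab from the side (or pinch it) to slide the cover.
- bottle_c (a point): Centre, half-way up, of the loose bottle to be stamped; z axis along the bottle, upwards. White plastic, 90 mm tall, about 200 g; round body of 56 mm diameter with straight sides from its base to 62 mm up, then a shoulder and a black cap of 36 mm diameter (72 to 90 mm up). Its flat base is 45 mm below this point. Stands on the table at the right, among the jar and the tube.
- lane: Fixed aluminium channel, 200 mm long (its x) and 82 mm wide (its y); origin at the centre of its underside. Its floor is 4 mm thick; side walls run the whole length, 72 mm apart inside, rising to 60 mm above the table; open at the -x end (towards the robot), closed at the +x end by the stop, also 60 mm high. A bottle against the stop has its axis at x = +66 mm of this frame; the front half is x below 0.
- lane_stop (a point): Middle of the inner face of the stop, at the lane's floor (x = +94 mm, y = 0, z = 4 mm of the lane's frame).
- jar_c (a point): Bystander: centre of a low wide white jar, 66 mm diameter, 51 mm tall, standing near the bottle. Leave it alone.
- tube_c (a point): Bystander: centre of a slim white tube-shaped bottle with a small black cap, 40 mm diameter, 91 mm tall, standing near the bottle. Leave it alone.
Mind the look-alikes: they are no part of the job. Leave any blue, green or orange look-alike of the part that bears bottle_c alone.

How it is judged:
By the outcome, as a careful person would: the job done as asked, in the order asked, and still so for the second after the job is handed in, with the robot touching nothing.
It also fails if it takes over 72 s, if anything falls off the work surface, if the arm or the gripper's body presses on something with over 40 N, if the wrist force passes 120 N, or if a joint passes its speed limit or range.

ROBOT

A 7-joint arm with a two-finger parallel gripper is mounted at the origin on the work surface. World frame = base frame: x ahead of the robot, y to its left, z up, the work surface at z = 0. Lengths are in m, angles in rad, forces in N, time in s.
With the tool pointing down it reaches from about 0.4 to 0.85 m from the base axis. Payload 10.4 kg.
Tool frame: the origin (TCP) lies midway between the tips of the shut fingers; the grasp point (between the pads) lies 19 mm behind it; z points along the fingers, y is the line along which they close (so a half turn about z gives the same grasp; the last joint's range is limited). The gripper opens to 87 mm and grips with 3 to 60 N. Pads are 19 mm wide; open, the fingers measure 117 mm over their backs; the gripper's body (75 mm by 190 mm) begins 51 mm behind the grasp point.
Start: joints at [-1.349, 0.332, -0.065, 1.46, 0.022, 1.35, -0.088], TCP at [0.151, 0.606, 0.223] pointing down, gripper open.
Joint ranges: [-2.6, 2.6], [-0.5, 2.12], [-1.47, 1.34], [0.16, 2.42], [-1.27, 4.41], [0.06, 2.06], [-2.6, 2.6]. Speed limits (rad/s): [2.22, 2.22, 2.79, 2.79, 3.14, 3.14, 3.14].

INTERFACE

Orientations are given as [roll, pitch, yaw] about the fixed x, y, z axes, in that order (R = Rz(yaw) Ry(pitch) Rx(roll)).
In Python, from workcell import manip, cams gives the robot as it stands. Calls block until the motion is done:
- manip.move_pose(position, orientation): joint-space move of the TCP to a pose.
- manip.move_l(position, attitude=None, speed=0.15): straight line of the TCP; attitude=None keeps the orientation; speed is the mean speed in m/s.
- manip.set_joints(angles): joint-space move.
- manip.grip(opening, grip_force=None): finger opening in m; grip_force is the grip in N (None keeps the last); returns when the fingers have stopped.
- manip.sleep(seconds).
- manip.solve_ik(position, orientation): joint angles nearest the present ones, or None.
- manip.get_obs(): the state.
- cams.camera(name): name is "scene" or "top" or "wrist"; returns a dict with "pixels" (384x512x3 uint8, red, green, blue), "intrinsics" (3x3 intrinsics, pixels), "distortion" ([k1, k2, p1, p2, k3] as OpenCV has them; the pictures are not rectified), "cam_to_world" (4x4, takes a point from camera to world coordinates); the wrist camera has in their place "tool_from_camera" (4x4, takes a point from camera to tool coordinates, whose origin is the TCP and whose axes are the flange's). Camera axes: x right, y down, z forward; pixel columns grow to the right and rows downward; lengths in m; the calibration is good to about 2 mm. A picture is of the moment at which its call begins: read the wrist's pose just before it. There is no depth.
A pose or a line that the arm cannot do raises manip.MotionError and nothing moves.
- manip.close_job(): hands the job in; it is judged then, once.
The state is a dict: "t": time; "joint_positions": joint angles; "joint_vel": joint speeds; "tau": joint torques, N m; "tool_pos": TCP position; "ee_rot": TCP orientation; "contact_force": force on the tool from outside, world axes, zero at the start; "torque": the same for the moment, N m; "gripper_width": finger opening in m; "finger_force": force on a finger pad.
Only numpy, scipy, OpenCV 4.12 (cv2) and the standard library are available. Lean on these libraries where they do the work, as an engineer would, in place of code of your own. Each camera call takes 0.05 s, during which the arm holds its last target. There are 200 camera calls.

## Working session

There is one attempt and no reset: what is moved stays moved. The work goes in short steps, each a Python script; the robot and the scene stay as the last script left them, time stands still between calls to the robot, and variables do not carry over. Pictures are saved under pics/ and viewed, at most 10 in all, crops included, and the job is handed in when it is done.

```bash
ls; mkdir -p pics; python3 - <<'E'
from workcell import manip,cams
import cv2,numpy as np
for n in ["scene","top"]:
    c=cams.camera(n); cv2.imwrite(f"pics/{n}0.png",cv2.cvtColor(c["pixels"],cv2.COLOR_RGB2BGR))
    np.savez(n+"0.npz",**c); print(n,np.round(c["cam_to_world"],3).tolist(),c["intrinsics"].tolist(),c["distortion"])
o=manip.get_obs();print(o)
E
```

```text
pics
scene [[-0.52, 0.723, -0.455, 1.084], [0.854, 0.433, -0.287, 0.282], [-0.011, -0.538, -0.843, 1.119], [0.0, 0.0, 0.0, 1.0]] [[361.1178023125117, 0.0, 253.39985059782592], [0.0, 361.1178023125117, 192.9042346536819], [0.0, 0.0, 1.0]] [-0.10012693  0.          0.          0.          0.        ]
top [[0.022, -0.982, 0.19, 0.294], [-1.0, -0.025, -0.012, -0.044], [0.016, -0.19, -0.982, 1.095], [0.0, 0.0, 0.0, 1.0]] [[385.7878216127548, 0.0, 248.78041969215423], [0.0, 385.7878216127548, 185.3210056905301], [0.0, 0.0, 1.0]] [-0.02019375  0.          0.          0.          0.        ]
{'t': 0.1, 'joint_positions': array([-1.34862629,  0.33282533, -0.06465283,  1.46087043,  0.02161889,
        1.34987356, -0.08850116]), 'joint_vel': array([-2.37787768e-03, -3.02793924e-06,  7.63648131e-04, -1.40200731e-03,
        3.23967759e-04,  2.69956552e-03, -1.10475985e-03]), 'tau': array([ 9.05454381e-04, -6.24539495e+01,  2.41882220e-02, -3.90714169e+01,
       -6.14705100e-02,  3.65491002e-02,  9.22046320e-05]), 'tool_pos': array([0.15141196, 0.60602829, 0.22181672]), 'ee_rot': array([-3.14031463e+00,  9.07218217e-05,  2.89680056e+00]), 'contact_force': array([ 0.24369352,  0.72579582, -0.01861322]), 'torque': array([-0.02361292,  0.02955718,  0.05413771]), 'finger_force': 0.0, 'gripper_width': 0.08703800490896423}
```

```bash
sleep 4; ls pics
```

```text
scene0.png
top0.png
```

View pics/scene0.png

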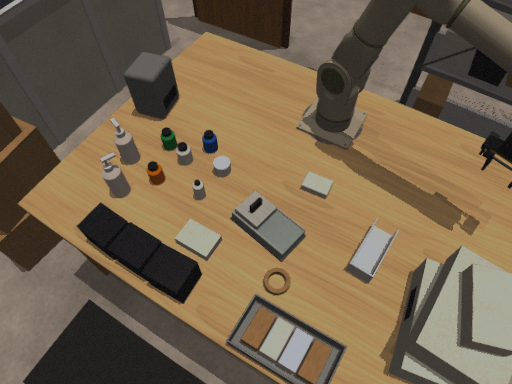

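View pics/top0.png

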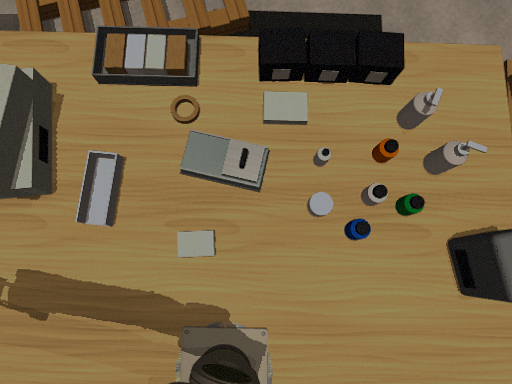

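The scene view shows the stamper near (268,225), the bottle at (184,152) and the lane at (373,250). In the top view the black tab is at (243,158) on the cover, and the stamper is about (225,160). The lane is at (100,188) and opens downward, towards the robot. The target bottle's cap is at (377,192), with the jar at (321,204), the tube at (323,156), and the blue, green and orange look-alikes around it.

```bash
cat > h.py <<'E'
import numpy as np,cv2
def ray(c,uv):
    p=cv2.undistortPoints(np.array([[uv]],float),c["intrinsics"],c["distortion"])[0,0]
    T=c["cam_to_world"]; return T[:3,3],T[:3,:3]@np.array([p[0],p[1],1])
def onplane(c,uv,z):
    o,d=ray(c,uv); return o+d*(z-o[2])/d[2]
def blobs(img,x0,y0,x1,y1,thr=45,mn=15):
    g=img[y0:y1,x0:x1].max(2); m=(g<thr).astype(np.uint8)
    n,l,s,ce=cv2.connectedComponentsWithStats(m)
    return [(s[i,4],ce[i]+[x0,y0],l==i) for i in range(1,n) if s[i,4]>=mn]
def proj(c,P):
    T=np.linalg.inv(c["cam_to_world"]); r,_=cv2.Rodrigues(T[:3,:3])
    return cv2.projectPoints(np.array(P,float).reshape(-1,1,3),r,T[:3,3],c["intrinsics"],c["distortion"])[0][:,0]
E
python3 - <<'E'
from h import *
t=dict(np.load("top0.npz"));s=dict(np.load("scene0.npz"))
for nm,c,b,z in [("captop",t,(362,178,395,206),.09),("cap_s",s,(172,138,196,168),.09),("tabtop",t,(232,140,256,175),.107),("tab_s",s,(240,190,270,215),.1),("jar",t,(0,0,1,1),0)]:
    for a,ce,_ in blobs(c["pixels"],*b): print(nm,a,ce,onplane(c,ce,z).round(4))
for nm,c,uv,z in [("jar",t,(321,203),.051),("tube",t,(325,152),.091),("blue",t,(361,228),.09),("green",t,(415,202),.09),("orange",t,(390,147),.09)]: print(nm,onplane(c,uv,z).round(3))
im=t["pixels"][:,:,::-1]
a=cv2.resize(im[120:200,170:280],None,fx=5,fy=5,interpolation=cv2.INTER_CUBIC)
b=cv2.resize(im[145:230,70:130],None,fx=4.7,fy=4.7,interpolation=cv2.INTER_CUBIC)[:400]
b=b[:,:249]
cv2.imwrite("pics/crop.png",np.hstack([a,b]))
E
```

```text
captop 144 [379.48611111 190.97222222] [ 0.4824 -0.405   0.09  ]
cap_s 57 [182.07017544 146.49122807] [ 0.4905 -0.402   0.09  ]
tabtop 97 [243.31958763 157.68041237] [ 0.5598 -0.0397  0.107 ]
tab_s 87 [255.10344828 205.22988506] [ 0.5726 -0.0353  0.1   ]
jar [ 0.452 -0.256  0.051]
tube [ 0.586 -0.26   0.091]
blue [ 0.383 -0.352  0.09 ]
green [ 0.455 -0.499  0.09 ]
orange [ 0.605 -0.439  0.09 ]
```

```bash
sleep 1
```

```text
(no output)
```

View pics/crop.png

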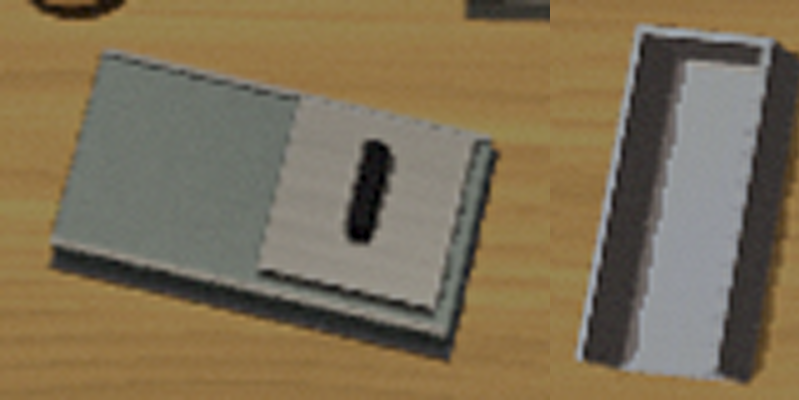

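The crop shows the stamper top outline as crop pixels (105,52), (52,243), (447,340), (493,140). The cover corners are (298,97), (475,137), (437,307), (260,268). The lane rim runs (637,27), (775,38), (750,382), (578,360).

```bash
python3 - <<'E'
from h import *
t=dict(np.load("top0.npz"))
f=lambda L,ox,s,x0,y0,z:np.array([onplane(t,((u-ox-s/2+.5)/s+x0,(v-s/2+.5)/s+y0),z) for u,v in L])
S=f([(105,52),(52,243),(447,340),(493,140)],0,5,170,120,.045)
C=f([(298,97),(475,137),(437,307),(260,268)],0,5,170,120,.071)
L=f([(637,27),(775,38),(750,382),(578,360)],550,4.7,70,145,.06)
for n,Q in [("S",S),("C",C),("L",L)]:
    e=np.roll(Q,-1,0)-Q; print(n,Q.mean(0).round(4),np.linalg.norm(e,axis=1).round(4),np.degrees(np.arctan2(e[:,1],e[:,0])).round(1)); print(Q.round(3).tolist())
E
```

```text
S [0.5738 0.0138 0.045 ] [0.1149 0.227  0.1183 0.2265] [ 168.  -102.6  -11.8   78.2]
[[0.654, 0.113, 0.045], [0.542, 0.137, 0.045], [0.492, -0.085, 0.045], [0.608, -0.109, 0.045]]
C [ 0.5632 -0.0391  0.071 ] [0.1004 0.0982 0.0985 0.0991] [-101.7  168.7   78.8  -10.2]
[[0.622, 0.001, 0.071], [0.601, -0.097, 0.071], [0.505, -0.078, 0.071], [0.524, 0.018, 0.071]]
L [0.4802 0.3531 0.06  ] [0.0821 0.2025 0.0996 0.1975] [ -93.3 -179.1   84.2   -4. ]
[[0.582, 0.391, 0.06], [0.578, 0.309, 0.06], [0.375, 0.306, 0.06], [0.385, 0.405, 0.06]]
```

```bash
cat >> h.py <<'E'
from scipy.spatial.transform import Rotation as R
def wrist(name):
    from workcell import manip,cams
    o=manip.get_obs(); c=cams.camera("wrist")
    T=np.eye(4);T[:3,:3]=R.from_euler("xyz",o["ee_rot"]).as_matrix();T[:3,3]=o["tool_pos"]
    c["cam_to_world"]=T@c.pop("tool_from_camera"); np.savez(name+".npz",**c)
    cv2.imwrite(f"pics/{name}.png",cv2.cvtColor(c["pixels"],cv2.COLOR_RGB2BGR)); return c
E
python3 - <<'E'
from h import *
from workcell import manip
yaw=np.radians(168.2)
for n,p in [("wlane",(.47,.33,.36)),("wst",(.55,0.0,.36))]:
    manip.move_pose(p,[np.pi,0,yaw]); c=wrist(n); o=manip.get_obs(); print(n,o["t"],o["tool_pos"],c["cam_to_world"].round(3).tolist(),o["joint_positions"].round(2))
a=[cv2.resize(cv2.imread(f"pics/{n}.png"),(400,300)) for n in("wlane","wst")]
cv2.imwrite("pics/w1.png",np.hstack(a))
E
```

```text
wlane 1.775 [0.46905325 0.33128564 0.35941805] [[0.202, 0.941, 0.272, 0.395], [0.979, -0.194, -0.055, 0.346], [0.001, 0.277, -0.961, 0.521], [0.0, 0.0, 0.0, 1.0]] [-0.84  0.18  0.18  1.37 -0.03  1.59  0.7 ]
wst 3.1083 [0.5500766  0.00200978 0.3597909 ] [[0.201, 0.941, 0.273, 0.476], [0.979, -0.194, -0.054, 0.017], [0.002, 0.278, -0.961, 0.521], [0.0, 0.0, 0.0, 1.0]] [-0.48  0.13  0.44  1.44 -0.05  1.59  1.33]
```

```bash
sleep 8
```

```text
(no output)
```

View pics/w1.png

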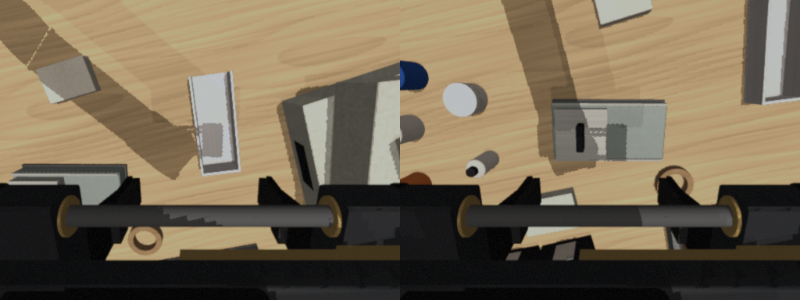

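In the wrist views the lane is at (190–240, 70–178) in the left half, with its stop end at the bottom. The stamper is at (552–666, 100–160) in the right half, with the tab at (580,137). I'll enlarge both.

```bash
python3 - <<'E'
import cv2,numpy as np
a=cv2.resize(cv2.imread("pics/wlane.png")[84:234,230:320],None,fx=4,fy=4,interpolation=cv2.INTER_CUBIC)
b=cv2.resize(cv2.imread("pics/wst.png")[110:230,188:353],None,fx=2.6,fy=2.6,interpolation=cv2.INTER_CUBIC)
k=np.zeros((600,360+b.shape[1],3),np.uint8);k[:,:360]=a;k[:b.shape[0],360:]=b
print(k.shape);cv2.imwrite("pics/w2.png",k)
E
```

```text
(600, 789, 3)
```

View pics/w2.png

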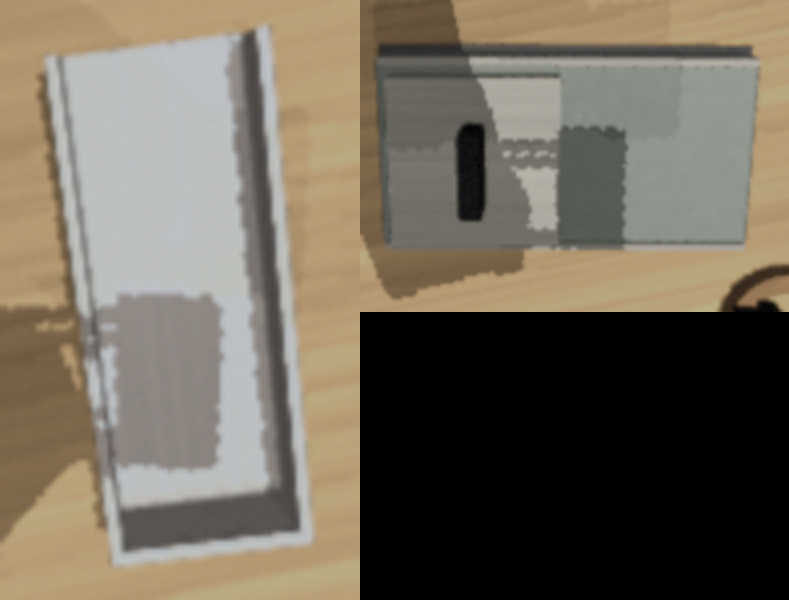

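The enlargement gives lane rim corners (45,58), (270,27), (310,540), (115,563) in the crop. The stamper top corners are (378,57), (758,57), (745,247), and the tab is at (471,172).

```bash
python3 - <<'E'
from h import *
l=dict(np.load("wlane.npz"));w=dict(np.load("wst.npz"))
f=lambda c,L,ox,s,x0,y0,z:np.array([onplane(c,((u-ox-s/2+.5)/s+x0,(v-s/2+.5)/s+y0),z) for u,v in L])
L=f(l,[(45,58),(270,27),(310,540),(115,563)],0,4,230,84,.06)
S=f(w,[(378,57),(758,57),(745,247),(388,247)],360,2.6,188,110,.045)
C=f(w,[(385,77),(560,77),(558,245),(388,245)],360,2.6,188,110,.071)
for n,Q in [("S",S),("C",C),("L",L)]:
    e=np.roll(Q,-1,0)-Q; print(n,Q.mean(0).round(4),np.linalg.norm(e,axis=1).round(4),np.degrees(np.arctan2(e[:,1],e[:,0])).round(1)); print(Q.round(3).tolist())
print("tab",[(a,onplane(w,ce,.1).round(4)) for a,ce,_ in blobs(w["pixels"],215,150,245,200)])
t=dict(np.load("top0.npz"));s=dict(np.load("scene0.npz"))
# cap outline upper extent as the cap top disc
for nm,c,b in [("t",t,(362,178,395,206)),("s",s,(172,138,196,168))]:
    a,ce,m=max(blobs(c["pixels"],*b),key=lambda q:q[0]); ys,xs=np.nonzero(m);print(nm,xs.min()+b[0],xs.max()+b[0],ys.min()+b[1],ys.max()+b[1])
print(proj(t,[[.485,-.405,z] for z in(.09,.072)]),proj(s,[[.485,-.405,z] for z in(.09,.072)]))
E
```

```text
S [0.5757 0.0178 0.045 ] [0.2242 0.118  0.2254 0.1178] [  78.4  -11.1 -101.7  168.3]
[[0.495, -0.08, 0.045], [0.541, 0.139, 0.045], [0.656, 0.117, 0.045], [0.611, -0.104, 0.045]]
C [ 0.564  -0.0367  0.071 ] [0.0982 0.0992 0.1013 0.0992] [  78.4  -11.8 -101.7  166.4]
[[0.506, -0.074, 0.071], [0.526, 0.022, 0.071], [0.623, 0.002, 0.071], [0.602, -0.097, 0.071]]
L [0.4822 0.3624 0.06  ] [0.0814 0.1971 0.0791 0.1967] [ 85.8  -4.8 -94.5 175.9]
[[0.381, 0.329, 0.06], [0.387, 0.411, 0.06], [0.583, 0.394, 0.06], [0.577, 0.315, 0.06]]
tab [(np.int32(364), array([ 0.5627, -0.0352,  0.1   ]))]
t 373 386 185 197
s 178 186 143 150
[[379.45268713 190.01670106]
 [377.14673146 191.19587304]] [[182.34045389 145.19065281]
 [183.16733309 148.2806013 ]]
```

```bash
cat >> h.py <<'E'
YS=np.radians(168.2); yh=np.array([np.cos(np.radians(78.2)),np.sin(np.radians(78.2)),0])
PAD=np.array([.5637,-.0383,0])
def slide(start,end,sgn):
    """pinch tab near travel `start`, pull to `end`, then creep until the stop resists"""
    from workcell import manip
    p=PAD+yh*start
    manip.move_pose(p+[0,0,.16],[np.pi,0,YS]); manip.grip(.05)
    manip.move_l(p+[0,0,.080],speed=.15); manip.grip(0,10)
    o=manip.get_obs();print("width",o["gripper_width"],"pos",o["tool_pos"],"f",o["contact_force"].round(1),o["finger_force"])
    manip.move_l(PAD+yh*end+[0,0,.080],speed=.08)
    for k in range(8):
        f=manip.get_obs()["contact_force"]@yh; print("end",round(end,3),round(f,2),(manip.get_obs()["tool_pos"]-PAD)@yh)
        if f*sgn<-7: break
        end+=sgn*.002; manip.move_l(PAD+yh*end+[0,0,.080],speed=.03)
    manip.grip(.05); o=manip.get_obs(); print(o["t"])
    manip.move_l(o["tool_pos"]*[1,1,0]+[0,0,.18],speed=.25)
E
python3 - <<'E'
from h import *
slide(.001,.105,1)
E
```

```text
width 0.014004440780212376 pos [ 0.56396547 -0.03724615  0.08010701] f [0.5 0.3 1.2] 10.000054549891502
end 0.105 1.36 0.10516859283283282
end 0.107 -1.35 0.10673764847923796
end 0.109 -0.8 0.1090623896733717
end 0.111 -0.43 0.11115846576505439
end 0.113 -6.55 0.1111751521670179
end 0.115 -11.28 0.1112178720992356
9.8083
```

The cover opened fully: the stop resisted at 111 mm of tool travel, which puts zero travel 1.2 mm from my estimate. Next is the bottle, with a wrist look first.

```bash
echo 'PAD=PAD+yh*.0012' >> h.py; python3 - <<'E'
from h import *
from workcell import manip
manip.grip(.087)
manip.move_pose([.485,-.404,.33],[np.pi,0,np.radians(120)])
c=wrist("wb"); o=manip.get_obs(); print(o["t"],o["tool_pos"],o["joint_positions"].round(2),manip.get_obs()["joint_vel"].round(3))
u=proj(c,[[.485,-.404,.09],[.485,-.404,0],[.455,-.499,.09]]);print(u)
x,y=u[0].astype(int)
for a,ce,m in blobs(c["pixels"],x-35,y-35,x+35,y+35,45,60):
    ys,xs=np.nonzero(m); print(a,ce,onplane(c,ce,.09).round(4),xs.min()+x-35,xs.max()+x-35,ys.min()+y-35,ys.max()+y-35)
E
```

```text
13.1667 [ 0.4860157  -0.40271775  0.32947553] [-0.07  0.45  1.02  1.3  -0.38  1.59  1.42] [ 0.001 -0.002  0.004 -0.002  0.     0.     0.   ]
[[252.92985486 165.56616625]
 [253.22775406 155.1205854 ]
 [200.06825983 213.09098162]]
512 [252.10546875 165.83984375] [ 0.4842 -0.4049  0.09  ] 240 264 153 178
```

```bash
sleep 6
```

```text
(no output)
```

View pics/wb.png

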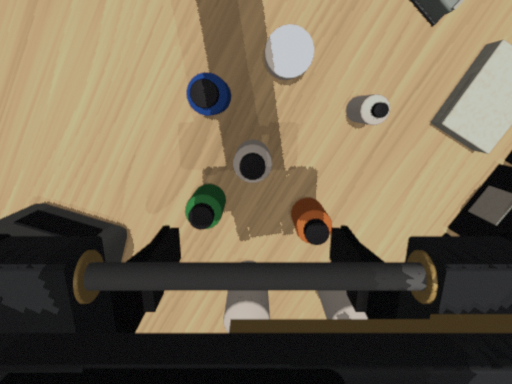

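The wrist view shows the black cap of the target at (252,166), which puts it at (0.484, −0.405). The finger path left and right is clear: blue is at (208,94) and green at (206,205).

```bash
python3 - <<'E'
from h import *
from workcell import manip
b=np.array([.4845,-.4047,0]); yaw=np.radians(120)
manip.move_l(b+[0,0,.16],[np.pi,0,yaw],.25)
manip.move_l(b+[0,0,.028],speed=.12)
print(manip.get_obs()["tool_pos"],manip.get_obs()["contact_force"].round(1))
manip.grip(.03,40); o=manip.get_obs(); print(o["gripper_width"],o["finger_force"],o["contact_force"].round(1))
manip.move_l(b+[0,0,.22],speed=.2)
manip.move_pose(PAD+[0,0,.22],[np.pi,0,np.radians(78.2)])
manip.move_l(PAD+[0,0,.11],speed=.2); manip.sleep(.2)
o=manip.get_obs(); print(o["t"],o["tool_pos"],o["gripper_width"],o["contact_force"].round(1),o["ee_rot"],o["joint_positions"].round(2))
import cv2; from workcell import cams
c=cams.camera("top");np.savez("top1.npz",**c);s=cams.camera("scene");np.savez("scene1.npz",**s)
a=cv2.resize(c["pixels"][100:220,170:290,::-1],(400,400),interpolation=cv2.INTER_CUBIC);d=cv2.resize(s["pixels"][150:270,210:330,::-1],(400,400),interpolation=cv2.INTER_CUBIC)
cv2.imwrite("pics/st1.png",np.hstack([a,d]))
E
```

```text
[ 0.48488652 -0.40511892  0.02882997] [ 0.2 -0.3  0.2]
0.054851015849284875 39.9998387036551 [-1.7 -0.1  1.6]
19.3167 [ 0.56470549 -0.03718159  0.11116587] 0.05496567834913291 [-0.1 -0.1 -2.2] [ 3.13981595e+00 -7.79914849e-04  1.36491851e+00] [-0.87  0.48  1.08  1.8  -0.47  1.14  0.16]
```

```bash
sleep 12
```

```text
(no output)
```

View pics/st1.png

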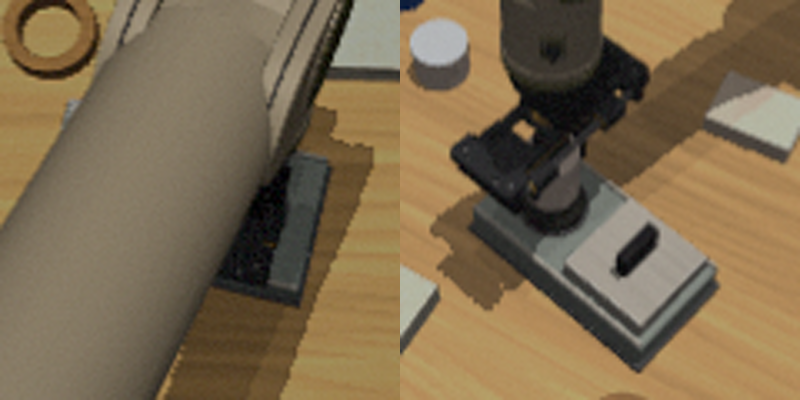

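The cover is fully open (tab at about (637,250) in the scene crop), and the bottle hangs upright over the stamp at about (555,205). Pressing now.

```bash
python3 - <<'E'
from h import *
from workcell import manip
z=.088; manip.move_l(PAD+[0,0,z],speed=.06)
while z>.066:
    manip.sleep(.1)
    o=manip.get_obs(); f=o["contact_force"]; print(round(z,4),o["tool_pos"].round(4),f.round(1),o["ee_rot"].round(4)[:2])
    if f[2]>19: break
    z-=.0015; manip.move_l(PAD+[0,0,z],speed=.03)
manip.sleep(1.2); o=manip.get_obs(); print(o["t"],o["tool_pos"],o["contact_force"].round(1),o["torque"].round(2))
manip.move_l(PAD+[0,0,.2],speed=.12); o=manip.get_obs(); print(o["t"],o["gripper_width"],o["contact_force"].round(1))
E
```

```text
0.088 [ 0.564  -0.0373  0.0881] [ 0.1 -0.1 -1.7] [3.1416e+00 2.0000e-04]
0.0865 [ 0.5642 -0.0373  0.0868] [ 0.7 -1.   0.9] [ 3.141 -0.   ]
0.085 [ 0.5642 -0.0373  0.0852] [ 0.7 -0.9  2.5] [3.141 0.   ]
0.0835 [ 0.5642 -0.0372  0.0836] [ 1.6 -1.2  2.4] [3.1411 0.    ]
0.082 [ 0.5642 -0.0372  0.0821] [ 2.5 -2.6  4.1] [3.1411 0.    ]
0.0805 [ 0.5642 -0.0372  0.0806] [ 2.2 -2.2  5.7] [3.1411 0.    ]
0.079 [ 0.5642 -0.0372  0.0792] [ 3.4 -1.8  5.4] [ 3.1411 -0.    ]
0.0775 [ 0.5642 -0.0372  0.0778] [ 2.  -2.4  6.3] [ 3.1411e+00 -1.0000e-04]
0.076 [ 0.5642 -0.0372  0.0769] [-0.4 -1.8 15.2] [ 3.1412e+00 -5.0000e-04]
0.0745 [ 0.5644 -0.0373  0.0767] [-7.7  0.5 32.8] [ 3.1415e+00 -1.6000e-03]
24.3833 [ 0.56435754 -0.03729447  0.07668196] [-8.6  1.  32. ] [-0.03  2.16  0.05]
25.5833 0.05477694586631537 [-0.3  0.8 -3. ]
```

```bash
cat >> h.py <<'E'
LA=np.radians(-4.5); LC=np.array([.482,.3615,0]); lx=np.array([np.cos(LA),np.sin(LA),0]); ly=np.array([-lx[1],lx[0],0]); LR=[np.pi,0,LA+np.pi/2]
E
python3 - <<'E'
from h import *
from workcell import manip,cams
p=LC-.04*lx
manip.move_pose(p+[0,0,.2],LR); manip.move_l(p+[0,0,.11],speed=.2); manip.sleep(.2)
o=manip.get_obs(); print(o["t"],o["tool_pos"],o["contact_force"].round(1),o["joint_positions"].round(2))
cv2.imwrite("pics/l_t.png",cams.camera("top")["pixels"][:,:,::-1]);cv2.imwrite("pics/l_s.png",cams.camera("scene")["pixels"][:,:,::-1]); 
a=cv2.resize(cv2.imread("pics/l_t.png")[130:240,50:160],(400,400),interpolation=cv2.INTER_CUBIC);d=cv2.resize(cv2.imread("pics/l_s.png")[190:300,310:420],(400,400),interpolation=cv2.INTER_CUBIC)
cv2.imwrite("pics/l1.png",np.hstack([a,d]))
E
```

```text
27.9333 [0.44281386 0.36508556 0.11130393] [ 0.3 -0.3 -3.3] [-1.63  0.52  1.11  1.78 -0.51  1.16 -0.44]
```

```bash
sleep 8
```

```text
(no output)
```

View pics/l1.png

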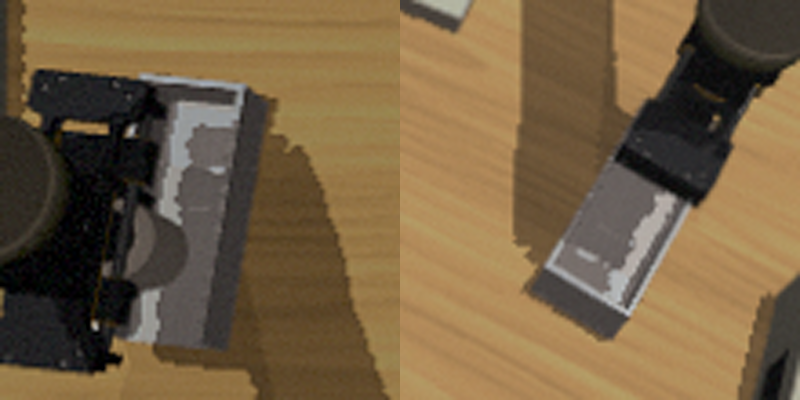

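The gripper and the bottle (about (155,245) left) sit in line with the lane's front half, and the fingers lie along the lane. Lowering, releasing and pushing.

```bash
python3 - <<'E'
from h import *
from workcell import manip
p=LC-.04*lx
ok=True
for z in(.06,.042,.037,.034,.0325,.031):
    manip.move_l(p+[0,0,z],speed=.08); f=manip.get_obs()["contact_force"]; print(z,manip.get_obs()["tool_pos"].round(4),f.round(1))
    if f[2]>1.5: break
    if np.hypot(f[0],f[1])>8: ok=False;break
if ok:
    manip.grip(.086); print(manip.get_obs()["contact_force"].round(1))
    manip.move_l(p+[0,0,.15],speed=.2); c=wrist("wl2"); manip.grip(0,20)
    print(manip.get_obs()["t"])
    u=proj(c,[p+[0,0,.094]])[0].astype(int); print(u)
    x,y=u
    for a,ce,m in blobs(c["pixels"],max(x-60,0),max(y-60,0),min(x+60,511),min(y+60,383),45,100): print(a,ce,((onplane(c,ce,.094)-LC)@np.c_[lx,ly]).round(4))
E
```

```text
0.06 [0.4424 0.3646 0.0602] [ 0.6  0.4 -2.6]
0.042 [0.4418 0.3643 0.0414] [-0.2 -0.5 -2.6]
0.037 [0.442  0.3646 0.0368] [ 0.5  0.  -3.1]
0.034 [0.442  0.3646 0.0339] [-0.  -0.2 -2.8]
0.0325 [0.4421 0.3646 0.0325] [-0.1 -0.3 -1.7]
0.031 [0.4423 0.3648 0.032 ] [-5.1 -2.8 11. ]
[-0.4  0.2  0.2]
33.3083
[254 211]
1715 [255.71720117 209.62682216] [-0.039   0.0012]
324 [253.29938272 263.88888889] [-0.0409 -0.0441]
```

```bash
python3 - <<'E'
from h import *
from workcell import manip
q=lambda x,z:LC+x*lx+[0,0,z]
manip.move_l(q(-.103,.15),speed=.2); manip.move_l(q(-.103,.034),speed=.15)
print(manip.get_obs()["tool_pos"].round(4),manip.get_obs()["contact_force"].round(1))
x=-.06; hit=0
while x<.06:
    manip.move_l(q(x,.034),speed=.05 if x<.005 else .03); o=manip.get_obs(); f=o["contact_force"]@lx
    print(round(x,3),o["tool_pos"].round(4),o["contact_force"].round(1),round(f,2))
    if f<-8: break
    x+=.03 if x<-.01 else .003
manip.move_l(q(x-.006,.034),speed=.05); manip.sleep(.1); print(manip.get_obs()["contact_force"].round(1))
manip.move_l(q(x-.06,.034),speed=.15)
manip.move_l(q(x-.06,.2),speed=.2); c=wrist("wl3"); print(manip.get_obs()["t"])
u=proj(c,[q(.066,.094)])[0].astype(int);print(u); X,Y=u
for a,ce,m in blobs(c["pixels"],max(X-50,0),max(Y-50,0),min(X+50,511),min(Y+50,383),45,100): print(a,ce,((onplane(c,ce,.094)-LC)@np.c_[lx,ly]).round(4))
E
```

```text
[0.38   0.3697 0.0347] [-0.4 -0.1  0.1]
-0.06 [0.4223 0.3661 0.0339] [-0.   0.3  0.5] -0.04
-0.03 [0.4525 0.3635 0.0339] [0.6 0.4 0.1] 0.57
0.0 [0.4824 0.3612 0.0339] [0.4 0.2 1.1] 0.4
0.003 [0.485  0.3614 0.034 ] [-1.7 -0.1  1. ] -1.69
0.006 [0.488  0.3611 0.034 ] [-1.6  0.8  1.4] -1.68
0.009 [0.4912 0.3607 0.034 ] [-2.2  0.9  0. ] -2.22
0.012 [0.4942 0.3604 0.034 ] [-1.7  1.1  1.9] -1.8
0.015 [0.4972 0.3602 0.034 ] [-1.7 -0.2  0.7] -1.72
0.018 [0.5002 0.36   0.034 ] [-1.9  0.7  0.5] -1.93
0.021 [0.5033 0.3597 0.034 ] [-1.8  0.6  1. ] -1.89
0.024 [0.5062 0.3595 0.034 ] [-1.5  0.2  1.3] -1.53
0.027 [0.509  0.3593 0.0339] [-1.8  0.6  2.2] -1.89
0.03 [0.5093 0.3596 0.0337] [-16.2  -0.7  10.2] -16.13
[-0.3 -0.5  0.4]
41.6167
[360 192]
1213 [358.31244847 190.42291838] [0.0642 0.0021]
262 [335.71755725 239.03435115] [ 0.0473 -0.0458]
```

The stop resisted with 16 N and the bottle measures at lane x ≈ 65 mm. Shutting the cover now.

```bash
python3 - <<'E'
from h import *
from workcell import manip,cams
slide(.110,.004,-1)
manip.move_pose([.42,.1,.33],[np.pi,0,YS])
a=cams.camera("top")["pixels"][:,:,::-1];b=cams.camera("scene")["pixels"][:,:,::-1]
print(manip.get_obs()["t"])
k=[cv2.resize(x,(390,390),interpolation=cv2.INTER_CUBIC) for x in(a[110:250,60:200],b[140:280,120:260],)]
k=[cv2.resize(a[110:240,60:290],(790,290)[:2],interpolation=cv2.INTER_CUBIC),cv2.resize(b[130:290,140:420],(790,310),interpolation=cv2.INTER_CUBIC)]
cv2.imwrite("pics/fin.png",np.vstack(k))
E
```

```text
width 0.01368330374710217 pos [0.58641376 0.0704567  0.08007114] f [-1.   0.1  2. ] 9.999711040291004
end 0.004 -1.32 0.0035697494135086914
end 0.002 -0.68 0.002028765618925163
end 0.0 -0.56 0.00017580650859383692
end -0.002 4.59 -0.00015554819927407772
end -0.004 9.86 -0.0001684563441412919
49.0917
50.725
```

```bash
sleep 12
```

```text
(no output)
```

View pics/fin.png

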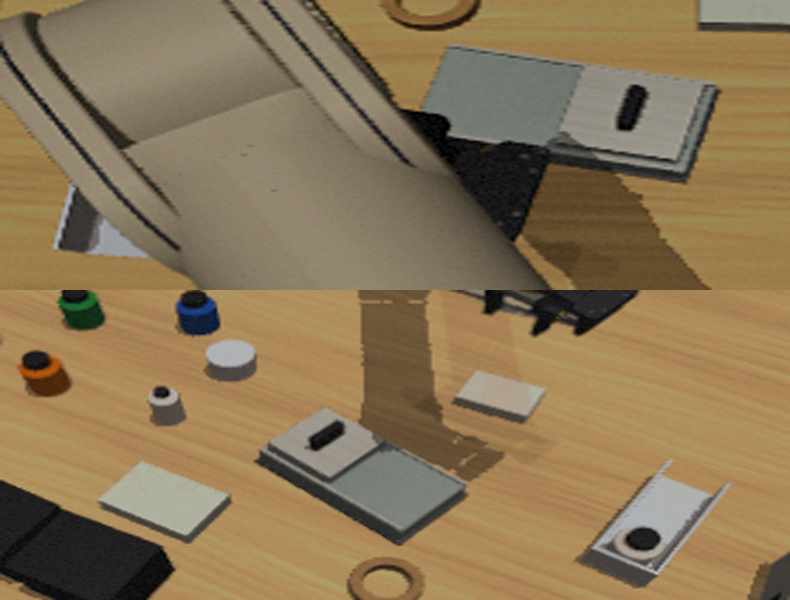

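The final picture shows the cover shut over the stamp (tab at (325,435)) and the bottle upright against the stop at (640,540). The jar (230,360) and tube (165,405) are still standing, and the robot is clear of everything.

```bash
python3 -c "
from workcell import manip
print(manip.close_job())"
```

```text
the job is handed in; nothing more can be done
None
```

I handed the job in at about 51 s: the bottle was stamped and held for over a second, then stood in the lane and pushed upright against the stop, and the cover is shut again with the jar and tube left standing.

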